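# Find the full sweet tin and put it out in the crate

### The job

One of the two closed sweet tins with knobs is full and the other nearly empty. Lift the tall square tin by its knob a good 5 cm clear of the counter to feel its weight and set it back where it stood, then lift the low round tin in the same way; then stand the heavier of the two upright in the empty crate, and leave the lighter one standing where it stood at first. Keep the tins upright and set them down without dropping them.

Things in the scene. Friction and masses are not known exactly. Their poses are not given: they have to be found in the camera images.
- tin_square: Tall square tin of bare metal, 72 x 72 mm, lid top 96 mm above the underside (130 mm with the knob). Square knob 22 x 22 x 34 mm tall mid-lid, sides along x and y, to lift it by. Lid fast. Origin: centre of underside; z up. Contents unseen, a little loose: weighs 0.15 to 0.55 kg; one of the two tins, no telling by sight which, is 0.24 kg or more heavier than the other.
- tin_round: Low round tin of bare metal, 76 mm across, lid top 64 mm above the underside (98 mm with the knob). Square knob 22 x 22 x 34 mm tall mid-lid, sides along x and y, to lift it by. Lid fast. Origin: centre of underside; z up. Contents unseen, a little loose: weighs 0.15 to 0.55 kg; one of the two tins, no telling by sight which, is 0.24 kg or more heavier than the other.
- crate: The empty one of two small painted slatted wooden crates on the counter (the other is heaped with sweets). Fixed, open on top, 190 x 190 mm outside, 70 mm high, 170 x 170 mm inside with 14 mm corner posts, floor 12 mm thick. Origin: centre of the underside, on the counter; x and y along the walls, z up.
Not all that is in view belongs to the job. Leave any pink look-alike of the tin_square alone.

How it is judged:
By the outcome, as a careful person would: the job done as asked, in the order asked, and still so for the second after the job is handed in, with the robot touching nothing.
It also fails if it takes over 72 s, if anything falls off the work surface, if the arm or the gripper's body presses on something with over 40 N, if the wrist force passes 120 N, or if a joint passes its speed limit or range.

### The arm

A 7-joint arm with a two-finger parallel gripper is mounted at the origin on the work surface. World frame = base frame: x ahead of the robot, y to its left, z up, the work surface at z = 0. Lengths are in m, angles in rad, forces in N, time in s.
With the tool pointing down it reaches from about 0.4 to 0.875 m from the base axis. Payload 19.3 kg.
Tool frame: the origin (TCP) lies midway between the tips of the shut fingers; the grasp point (between the pads) lies 19 mm behind it; z points along the fingers, y is the direction in which the jaws open and shut (so a half turn about z gives the same grasp; the last joint's range is limited). The gripper opens to 85 mm and grips with 20 to 120 N. Pads are 22 mm wide; open, the fingers measure 114 mm over their backs; the gripper's body (76 mm by 85 mm) begins 54 mm behind the grasp point. The pads swing forward as they close: fully open they stand 13 mm farther back than shut.
Start: joints at [-1.191, 0.521, -0.036, 1.599, 0.021, 1.021, -0.113], TCP at [0.272, 0.563, 0.231] pointing down, gripper open.
Joint ranges: [-2.91, 2.91], [-0.3, 2.13], [-1.5, 1.42], [0.17, 2.43], [-1.26, 4.41], [0.16, 1.93], [-2.52, 2.52]. Speed limits (rad/s): [1.89, 1.89, 2.39, 2.39, 3.01, 3.01, 3.01].

### API

Orientations are given as [roll, pitch, yaw] about the fixed x, y, z axes, in that order (R = Rz(yaw) Ry(pitch) Rx(roll)).
In Python, from workcell import telemetry, cams, workorder gives the robot as it stands. The module is installed in compiled form; this text tells all that it offers.
- The arm moves only by the tool apply_moves, never from a script. Its argument "steps" is a list of rows, each a list of 4 numbers: the shift along the tool's x, y, z in cm, then the turn about the tool's z in rad. A call has exactly 10 rows; each row is the pose to reach, as a shift and turn from the pose commanded when the call began, along the tool's axes at that moment; what a row does not reach only later rows make up. A row lasts 1/12 s, in which the tool goes at most 41.7 mm and 7.16 degrees, less where a joint would pass 70% of its speed; a pose out of reach is approached as far as the arm can. A call with a gripper value outside its range is refused whole. "claw" is the closure, from 0 (fully open) to 1 (shut), set as the call begins (left out, the last holds). The fingers move at their own pace and stop on an object; "force" is the grip in N (left out, the last holds). Time passes only in rows, so rows that repeat a pose let the fingers close, or fill a call up. It gives the time, the measured TCP pose, the force and the opening at its end, in the units of the state.
- telemetry.observe(): the state, without advancing time (a new reading comes with each control period).
- cams.grab_frame(name): name is "side" or "top" or "wrist"; returns a dict with "color" (384x512x3 uint8, red, green, blue), "mtx" (3x3 intrinsics, pixels), "k1" (the pictures are not rectified: a ray, as slopes to the right and down, at radius r is drawn at 1 + k1 r^2 times it, then the intrinsics apply), "eye" and "orientation" of the camera in the world; the wrist camera has in their place "T_tool_cam" (4x4, takes a point from camera to tool coordinates, whose origin is the TCP and whose axes are the flange's). Camera axes: x right, y down, z forward; pixel columns grow to the right and rows downward; lengths in m; the calibration is good to about 2 mm. A picture is of the moment at which its call begins: read the wrist's pose just before it. There is no depth.
- workorder.job_done(): hands the job in, once; it reports no verdict.
Trained networks look in the newest picture that a camera, given by its name, has taken for a name from the list of things; names that differ only in an ending like _2 or _b are one class to them, and where a whole thing is asked for, a point or a joint stands for the part that bears it (a point fixed in the world has none). Each returns a list of dicts, best first, with "score" (0 to 1); they miss things now and then, are a little off and sometimes report something else, mostly with a low value. They report only what shows in the picture. A call takes as long as a camera call. They do not tell look-alikes from the thing itself.
- cams.find_in(camera, name): "box" ([left, top, width, height] in pixels, round what is visible of it).
- cams.pinpoint(camera, name): "uv" ([column, row] in pixels: a listed point, or the origin of a listed thing).
The state is a dict: "clock": time; "qpos": joint angles; "qd": joint speeds; "joint_efforts": joint torques, N m; "position": TCP position; "tool_rot": TCP orientation; "force": force on the tool from outside, world axes, zero at the start; "moment": the same for the moment, N m; "grip_width": finger opening in m.
Only numpy, scipy, OpenCV 4.12 (cv2) and the standard library are available. Lean on these libraries where they do the work, as an engineer would, in place of code of your own. Each camera call takes 0.05 s, during which the arm holds its last target. There are 200 camera calls.

## Working session

There is one attempt and no reset: what is moved stays moved. The work goes in short steps, Python scripts to look and compute and a tool call to move; the robot and the scene stay as the last step left them, time stands still between calls to the robot, and variables do not carry over. Pictures are saved under pics/ and viewed, about 8 in all and at most 12, crops included, and the job is handed in when it is done.

Besides the shell and the picture viewer there is one more tool, called after "Call:" as name(argument=value, ...), one argument or row to a line, values as JSON. apply_moves: Moves the arm, as the interface text tells. Its arguments: {"type":"object","properties":{"steps":{"type":"array"},"claw":{"type":"number"},"force":{"type":"number"}},"required":["steps"]}

```bash
mkdir -p pics; cat > h.py <<'E'
import numpy as np, cv2
from scipy.spatial.transform import Rotation as R
from workcell import telemetry, cams, workorder
def rot(o):
    o=np.array(o,float)
    return o if o.shape==(3,3) else R.from_euler('xyz',o).as_matrix()
def campose(f,st=None):
    if 'T_tool_cam' in f:
        T=np.array(f['T_tool_cam']); Rt=rot(st['tool_rot']); 
        return Rt@T[:3,:3], Rt@T[:3,3]+np.array(st['position'])
    return rot(f['orientation']), np.array(f['eye'],float)
def ray(f,uv,st=None):
    K=np.array(f['mtx']); d=np.linalg.solve(K,[uv[0],uv[1],1])[:2]
    u=d.copy()
    for _ in range(20): u=d/(1+f['k1']*(u@u))
    Rc,e=campose(f,st); return e,Rc@np.array([*u,1])
def at_z(f,uv,z,st=None):
    e,d=ray(f,uv,st); return e+d*(z-e[2])/d[2]
def proj(f,p,st=None):
    Rc,e=campose(f,st); c=Rc.T@(np.array(p)-e); u=c[:2]/c[2]; u=u*(1+f['k1']*(u@u))
    return (np.array(f['mtx'])@[*u,1])[:2]
def save(f,n): cv2.imwrite('pics/'+n,cv2.cvtColor(f['color'],cv2.COLOR_RGB2BGR))
E
python3 - <<'E'
from h import *
np.set_printoptions(precision=3,suppress=True)
s=telemetry.observe(); print(s)
for c in ['top','side']:
    f=cams.grab_frame(c); save(f,c+'0.png')
    print(c,f['mtx'],f['k1'],f['eye'],f['orientation'])
    for n in ['tin_square','tin_round','crate']:
        for d in cams.find_in(c,n): print(n,'box',np.round(d['box']),round(d['score'],2))
        for d in cams.pinpoint(c,n): print(n,'uv',np.round(d['uv'],1),round(d['score'],2),at_z(f,d['uv'],0))
E
```

```text
{'clock': 0.0, 'qpos': array([-1.191,  0.522, -0.036,  1.6  ,  0.021,  1.021, -0.113]), 'qd': array([-0.001, -0.   ,  0.001,  0.001, -0.001, -0.001,  0.002]), 'joint_efforts': array([  0.   , -92.709,   1.98 , -36.995,   0.018,   0.008,  -0.   ]), 'position': array([0.272, 0.563, 0.231]), 'tool_rot': array([-3.14 ,  0.   ,  2.692]), 'force': array([ 0.719, -0.179, -0.006]), 'moment': array([0.   , 0.005, 0.015]), 'grip_width': 0.08535813567931788}
top [[494.511   0.    251.13 ]
 [  0.    494.511 184.276]
 [  0.      0.      1.   ]] 0.036788799633271724 [0.374 0.008 1.236] [-2.968 -0.019 -1.559]
tin_square box [147. 118.  39.  45.] 0.94
tin_square box [144. 188.  41.  33.] 0.73
tin_square uv [170.3 145.1] 0.64 [0.69  0.196 0.   ]
tin_square uv [170.5 205.8] 0.57 [0.534 0.189 0.   ]
tin_round box [303. 212.  36.  32.] 0.67
tin_round uv [316.3 229.6] 0.8 [ 0.479 -0.177  0.   ]
crate box [ 40. 155.  89.  78.] 0.77
crate uv [ 92.6 193.2] 0.57 [0.563 0.384 0.   ]
side [[484.49    0.    253.955]
 [  0.    484.49  186.76 ]
 [  0.      0.      1.   ]] 0.054631873702123294 [ 0.399 -0.793  0.798] [-2.307 -0.003 -0.222]
tin_square box [201. 114.  36.  55.] 0.61
tin_square box [256. 104.  40.  55.] 0.61
tin_square uv [220.  156.2] 0.9 [0.534 0.202 0.   ]
tin_square uv [275.2 149.6] 0.62 [0.683 0.198 0.   ]
tin_round uv [229.7 273.7] 0.73 [ 0.489 -0.182  0.   ]
crate box [176.  75.  79.  64.] 0.87
crate uv [217.3 115.3] 0.7 [0.559 0.392 0.   ]
```

```bash
python3 -c "
import cv2,numpy as np
a=cv2.imread('pics/top0.png');b=cv2.imread('pics/side0.png');print(a.shape)"
```

```text
(384, 512, 3)
```

View pics/top0.png

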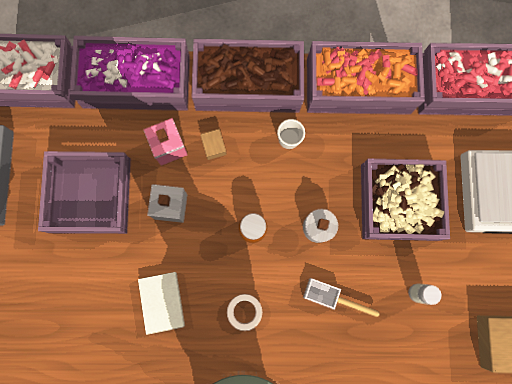

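View pics/side0.png

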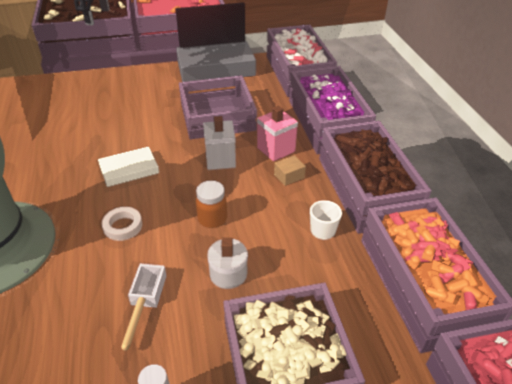

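The top view shows the grey square tin at about (167,202), its pink look-alike at (165,140), the round tin at (321,225) and the empty crate at (84,193). The other crate, at (405,198), is heaped. I'll enlarge the knobs next.

```bash
python3 - <<'E'
import cv2,numpy as np
a=cv2.imread('pics/top0.png');b=cv2.imread('pics/side0.png')
def c(i,x,y,w=50,h=50): return cv2.resize(i[y:y+h,x:x+w],(400,300) if w!=h else (300,300),interpolation=cv2.INTER_CUBIC)
m=np.vstack([np.hstack([c(a,142,178),c(b,195,110,60,60)]),np.hstack([c(a,296,200),c(b,198,230,60,60)])])
cv2.imwrite('pics/crop.png',m)
E
```

```text
(no output)
```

View pics/crop.png

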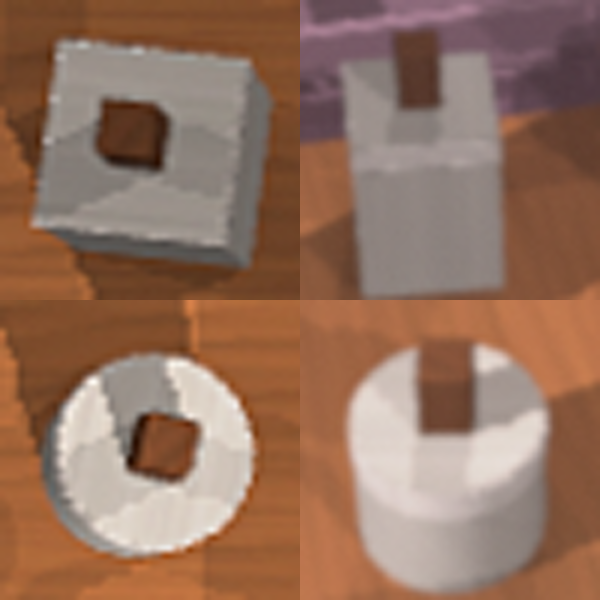

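```bash
python3 - <<'E'
from h import *
np.set_printoptions(precision=3,suppress=True)
f=cams.grab_frame('top'); g=cams.grab_frame('side')
P=[at_z(f,(142+x/6-.4,178+y/6-.4),.096)[:2] for x,y in [(58,40),(250,60),(235,240),(36,226)]]
P=np.array(P); print(P,P.mean(0)); 
for i in range(4):
    d=P[(i+1)%4]-P[i]; print(np.linalg.norm(d),np.arctan2(d[1],d[0]))
P=np.array([at_z(f,(296+x/6-.4,200+(y-300)/6-.4),.098)[:2] for x,y in [(147,413),(199,418),(188,478),(133,470)]])
print(P,P.mean(0)); 
for i in range(4):
    d=P[(i+1)%4]-P[i]; print(np.linalg.norm(d),np.arctan2(d[1],d[0]))
# round lid center from circle bounds in top crop: x 55..253, y 353..552 at z .064
print('lid',at_z(f,(296+154/6-.4,200+152/6-.4),.064))
# side: round lid
print('side round lid', at_z(g,(198+449/5-60-.4,230+(428-300)/5-.4),.064))
print('side sq knob top', at_z(g,(195+(417-300)/5-.4,110+33/5-.4),.13))
# crate corners in top
for uv in [(46,152),(129,153),(125,234),(39,232)]: print('crate',at_z(f,uv,.07))
for uv in [(185,85),(248,79)]: print('crate side',at_z(g,uv,.07))
E
```

```text
[[0.571 0.222]
 [0.564 0.147]
 [0.494 0.15 ]
 [0.499 0.227]] [0.532 0.186]
0.07478574294580691 -1.6610473599599578
0.07026204902667621 3.095947605671799
0.07635857231223035 1.5134211279051701
0.07271969722055949 -0.06822632563109461
[[ 0.497 -0.171]
 [ 0.495 -0.191]
 [ 0.472 -0.187]
 [ 0.475 -0.166]] [ 0.484 -0.179]
0.02010643963001272 -1.652198806483096
0.023617694291264153 2.9456695828504964
0.02128741816305629 1.4407686493832972
0.022757119097965548 -0.2516039486743955
lid [ 0.485 -0.179  0.064]
side round lid [ 0.485 -0.186  0.064]
side sq knob top [0.534 0.195 0.13 ]
crate [0.65  0.479 0.07 ]
crate [0.651 0.283 0.07 ]
crate [0.457 0.282 0.07 ]
crate [0.459 0.479 0.07 ]
crate side [0.479 0.462 0.07 ]
crate side [0.665 0.456 0.07 ]
```

Call:
apply_moves(
  steps=[
    [-3, -1.7, 0, 0.1],
    [-7, -4, 0, 0.22],
    [-11, -6, 0, 0.34],
    [-15, -8.3, 0, 0.46],
    [-19, -10.6, 0, 0.58],
    [-22.8, -12.8, 0, 0.7],
    [-26.6, -15, 0, 0.82],
    [-30.4, -17, 0, 0.94],
    [-34, -19, 0, 1.06],
    [-37, -20.8, 0, 1.15],
  ],
  claw=0,
  force=50,
)

```text
clock: 1.63
position: [0.507, 0.2254, 0.2316]
tool_rot: [3.141, -0.0, 1.535]
force: [0.7, 1.8, -0.1]
grip_width: 0.0857
```

```bash
cat > w.py <<'E'
from h import *
import sys
np.set_printoptions(precision=4,suppress=True)
s=telemetry.observe(); print(s['clock'],s['position'],s['tool_rot'],s['force'],s['grip_width'],s['qpos'])
f=cams.grab_frame('wrist'); save(f,sys.argv[1])
for n,z in [('tin_square',0),('tin_round',0)]:
    for d in cams.pinpoint('wrist',n): print(n,d['score'],d['uv'],at_z(f,d['uv'],z,s))
    for d in cams.find_in('wrist',n): print(n,d['score'],d['box'])
np.savez('last.npz',K=f['mtx'],k1=f['k1'],T=f['T_tool_cam'],p=s['position'],o=s['tool_rot'])
E
python3 w.py w1.png
```

```text
1.6333 [0.507  0.2254 0.2316] [ 3.141  -0.0004  1.5355] [ 0.7114  1.8288 -0.1365] 0.08567569667647733 [-0.7569  0.4256  0.3152  1.8006 -0.1594  0.9394 -0.409 ]
tin_square 0.72 [276.6, 192.7] [0.5344 0.1851 0.    ]
tin_square 0.59 [405.7, 177.4] [0.6853 0.1984 0.    ]
tin_square 0.92 [368.5, 137.7, 126.9, 116.7]
tin_square 0.84 [238.7, 161.6, 90.3, 99.5]
```

View pics/w1.png

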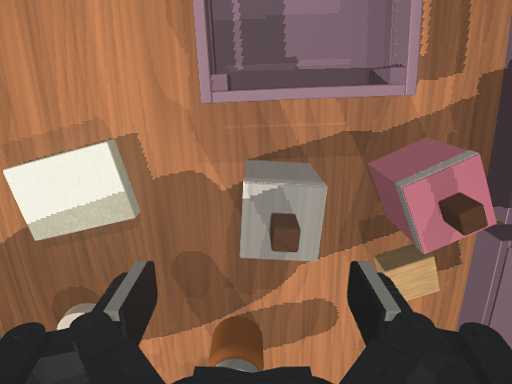

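```bash
cat > m.py <<'E'
from h import *
np.set_printoptions(precision=4,suppress=True)
L=np.load('last.npz'); f=dict(mtx=L['K'],k1=float(L['k1']),T_tool_cam=L['T']); s=dict(position=L['p'],tool_rot=L['o'])
def quad(n,P,z):
    Q=np.array([at_z(f,p,z,s)[:2] for p in P]); print(n,Q.mean(0))
    for i in range(len(P)):
        d=Q[(i+1)%len(P)]-Q[i]; a=np.arctan2(d[1],d[0]); print('  len %.4f yaw %.3f'%(np.linalg.norm(d),(a+np.pi/4)%(np.pi/2)-np.pi/4))
E
python3 - <<'E'
from m import *
quad('lid',[(245,180),(327,186),(319,261),(240,257)],.096)
quad('knob',[(275,232),(299,233),(299,251),(272,250)],.13)
for uv in [(195,0),(204,101),(414,95),(421,0)]: print(at_z(f,uv,.07,s))
img=cv2.imread('pics/w1.png')
cv2.imwrite('pics/w1c.png',cv2.resize(img[150:275,220:345],(600,600),interpolation=cv2.INTER_CUBIC))
E
```

```text
lid [0.5332 0.1878]
  len 0.0709 yaw -0.111
  len 0.0730 yaw -0.066
  len 0.0738 yaw -0.096
  len 0.0741 yaw -0.105
knob [0.5329 0.1855]
  len 0.0191 yaw -0.083
  len 0.0160 yaw 0.011
  len 0.0219 yaw -0.080
  len 0.0160 yaw -0.165
[0.4659 0.3747 0.07  ]
[0.4675 0.294  0.07  ]
[0.6525 0.2938 0.07  ]
[0.6521 0.3706 0.07  ]
```

View pics/w1c.png

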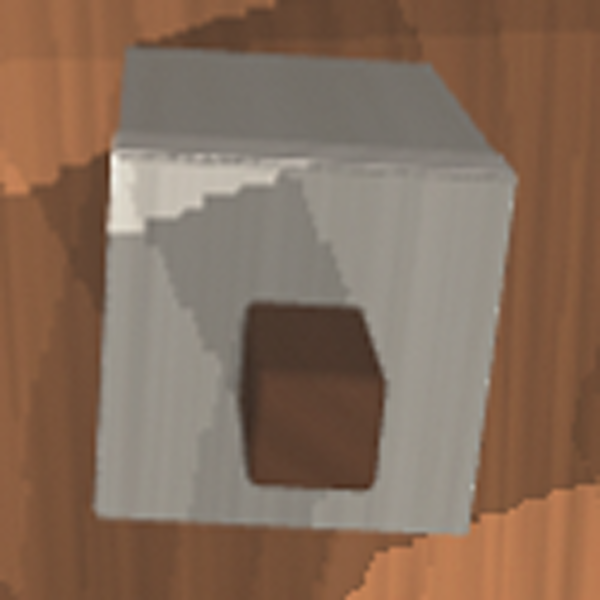

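The crop shows the knob's top face between (258,372) and (375,490). The tin's lid runs from (113,150) to (468,533).

```bash
python3 - <<'E'
from m import *
c=lambda P:[(220+x/4.8-.4,150+y/4.8-.4) for x,y in P]
quad('lid',c([(113,150),(515,175),(468,533),(97,516)]),.096)
quad('knob',c([(258,372),(385,380),(375,490),(250,485)]),.13)
E
```

```text
lid [0.5323 0.1877]
  len 0.0724 yaw -0.100
  len 0.0726 yaw -0.090
  len 0.0721 yaw -0.090
  len 0.0733 yaw -0.086
knob [0.5325 0.1872]
  len 0.0210 yaw -0.106
  len 0.0202 yaw -0.072
  len 0.0211 yaw -0.083
  len 0.0207 yaw -0.080
```

Call:
apply_moves(
  steps=[
    [-1, 0.6, 1, 0.03],
    [-2, 1.3, 2, 0.06],
    [-2.7, 1.8, 3, 0.06],
    [-2.7, 1.8, 4, 0.06],
    [-2.7, 1.8, 5, 0.06],
    [-2.7, 1.8, 5, 0.06],
    [-2.7, 1.8, 5, 0.06],
    [-2.7, 1.8, 5, 0.06],
    [-2.7, 1.8, 5, 0.06],
    [-2.7, 1.8, 5, 0.06],
  ],
)

```text
clock: 2.72
position: [0.5234, 0.1999, 0.1818]
tool_rot: [3.141, -0.001, 1.482]
force: [0.4, -0.1, -0.9]
grip_width: 0.0855
```

Call:
apply_moves(
  steps=[
    [-0.6, 0.5, 0.5, 0],
    [-1.15, 1.0, 1.5, 0],
    [-1.15, 1.0, 3, 0],
    [-1.15, 1.0, 4.5, 0],
    [-1.15, 1.0, 6, 0],
    [-1.15, 1.0, 7, 0],
    [-1.15, 1.0, 7.7, 0],
    [-1.15, 1.0, 8.1, 0],
    [-1.15, 1.0, 8.1, 0],
    [-1.15, 1.0, 8.1, 0],
  ],
)

```text
clock: 3.55
position: [0.5325, 0.1871, 0.1005]
tool_rot: [3.141, -0.0, 1.482]
force: [-0.3, 0.3, 0.2]
grip_width: 0.0856
```

```bash
python3 - <<'E'
from h import *
f=cams.grab_frame('wrist'); save(f,'w2.png')
s=telemetry.observe(); print(s['position'],s['tool_rot'],s['force'])
E
```

```text
[0.53260138 0.187248   0.1008095 ] [ 3.14089072e+00 -3.31777380e-04  1.48169885e+00] [-0.37422732 -0.04133678  0.74360555]
```

View pics/w2.png

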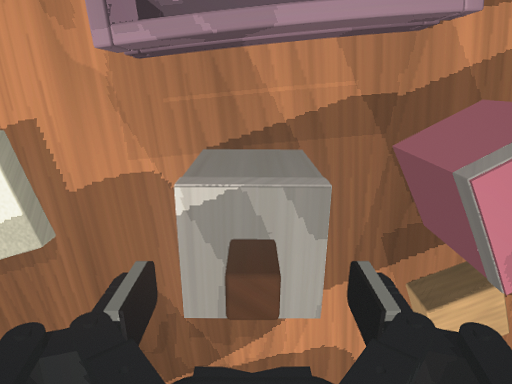

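The knob at (252,280) sits midway between the jaws, which are at about (150,290) and (355,290), and it is square to them. I'll close the gripper.

Call:
apply_moves(
  steps=[
    [0, 0, 0, 0],
    [0, 0, 0, 0],
    [0, 0, 0, 0],
    [0, 0, 0, 0],
    [0, 0, 0, 0],
    [0, 0, 0, 0],
    [0, 0, 0, 0],
    [0, 0, 0, 0],
    [0, 0, 0, 0],
    [0, 0, 0, 0],
  ],
  claw=1,
  force=50,
)

```text
clock: 4.43
position: [0.5324, 0.1873, 0.1005]
tool_rot: [3.141, -0.0, 1.482]
force: [0.8, -0.2, 4.9]
grip_width: 0.0216
```

Call:
apply_moves(
  steps=[
    [0, 0, -0.3, 0],
    [0, 0, -1, 0],
    [0, 0, -2, 0],
    [0, 0, -3.2, 0],
    [0, 0, -4.4, 0],
    [0, 0, -5.5, 0],
    [0, 0, -6.4, 0],
    [0, 0, -7, 0],
    [0, 0, -7.2, 0],
    [0, 0, -7.2, 0],
  ],
)

```text
clock: 5.27
position: [0.5324, 0.1874, 0.1728]
tool_rot: [3.141, -0.0, 1.482]
force: [0.7, 0.0, -2.2]
grip_width: 0.0212
```

Call:
apply_moves(
  steps=[
    [0, 0, 0, 0],
    [0, 0, 0, 0],
    [0, 0, 0, 0],
    [0, 0, 0, 0],
    [0, 0, 0, 0],
    [0, 0, 0, 0],
    [0, 0, 0, 0],
    [0, 0, 0, 0],
    [0, 0, 0, 0],
    [0, 0, 0, 0],
  ],
)

```text
clock: 6.1
position: [0.5322, 0.1872, 0.1723]
tool_rot: [3.142, 0.0, 1.482]
force: [-0.7, -0.2, -0.4]
grip_width: 0.021
```

```bash
cat > wt.py <<'E'
from h import *
F=[];
for i in range(6):
    s=telemetry.observe(); F.append(s['force']); cams.grab_frame('wrist')
print(np.mean(F,0),np.std(F,0),s['position'],s['grip_width'],s['joint_efforts'],s['clock'])
E
python3 wt.py
```

```text
[-0.02500328 -0.0907963  -1.27174909] [0.59757488 0.6540199  0.46846131] [0.53222318 0.18721263 0.1722953 ] 0.02113665830159721 [-1.86061814e-03 -8.36588287e+01  9.02799994e+00 -3.16362941e+01
  1.52359076e-02  1.28140484e-03 -3.30995204e-05] 6.35
```

```bash
python3 - <<'E'
from h import *
f=cams.grab_frame('side'); save(f,'s1.png')
for d in cams.pinpoint('side','tin_square'): print(d['uv'],d['score'])
print([proj(f,(.5324,.1875,z)) for z in (0,.072)])
img=cv2.imread('pics/s1.png'); cv2.imwrite('pics/s1c.png',cv2.resize(img[20:200,140:340],(600,540)))
E
```

```text
[275.7, 148.7] 0.94
[220.6, 134.8] 0.65
[array([220.26139546, 159.61238221]), array([218.98729789, 137.27698276])]
```

View pics/s1c.png

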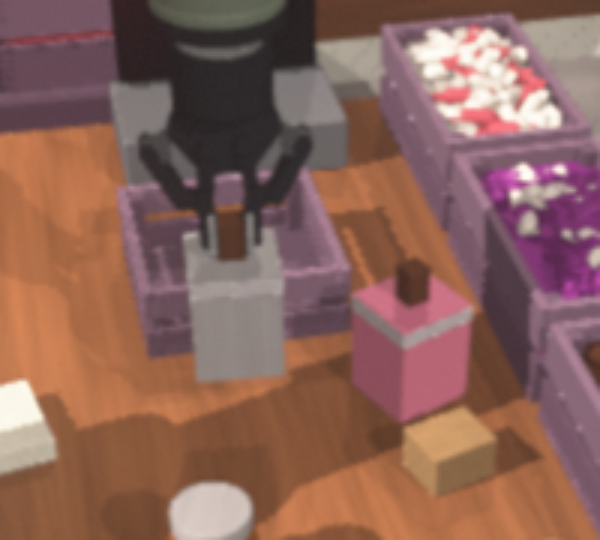

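The side view shows the tin hanging upright in the gripper. Its base pixel at row 135 matches a 7.2 cm lift. It reads about 1.3 N, so it is the lighter tin so far, and I'll lower it again.

Call:
apply_moves(
  steps=[
    [0, 0, 0.5, 0],
    [0, 0, 1.5, 0],
    [0, 0, 2.7, 0],
    [0, 0, 3.9, 0],
    [0, 0, 5, 0],
    [0, 0, 5.9, 0],
    [0, 0, 6.5, 0],
    [0, 0, 6.85, 0],
    [0, 0, 7.05, 0],
    [0, 0, 7.2, 0],
  ],
)

```text
clock: 7.33
position: [0.5325, 0.1872, 0.1004]
tool_rot: [3.141, -0.0, 1.482]
force: [1.1, -3.1, 21.5]
grip_width: 0.0215
```

Call:
apply_moves(
  steps=[
    [0, 0, 0, 0],
    [0, 0, 0, 0],
    [0, 0, 0, 0],
    [0, 0, 0, 0],
    [0, 0, 0, 0],
    [0, 0, 0, 0],
    [0, 0, 0, 0],
    [0, 0, 0, 0],
    [0, 0, 0, 0],
    [0, 0, 0, 0],
  ],
)

```text
clock: 8.17
position: [0.5324, 0.1873, 0.1005]
tool_rot: [3.141, -0.0, 1.482]
force: [-0.1, 0.1, 4.5]
grip_width: 0.021
```

Call:
apply_moves(
  steps=[
    [0, 0, 0, 0],
    [0, 0, 0, 0],
    [0, 0, 0, 0],
    [0, 0, 0, 0],
    [0, 0, 0, 0],
    [0, 0, 0, 0],
    [0, 0, 0, 0],
    [0, 0, -1, 0],
    [0, 0, -3, 0],
    [0, 0, -6, 0],
  ],
  claw=0,
)

```text
clock: 9.0
position: [0.5312, 0.1867, 0.16]
tool_rot: [-3.139, 0.002, 1.482]
force: [0.2, 0.5, 0.2]
grip_width: 0.0854
```

Call:
apply_moves(
  steps=[
    [-1, 0, -2, 0],
    [-4, -0.2, -4, 0.02],
    [-8, -0.4, -5, 0.04],
    [-12, -0.6, -5, 0.06],
    [-16, -0.9, -5, 0.06],
    [-20, -1.1, -5, 0.06],
    [-24, -1.3, -5, 0.06],
    [-28, -1.5, -5, 0.06],
    [-31, -1.7, -5, 0.06],
    [-33, -1.8, -5, 0.06],
  ],
)

```text
clock: 9.83
position: [0.484, -0.1433, 0.2113]
tool_rot: [3.141, 0.0, 1.419]
force: [0.8, 0.2, -0.2]
grip_width: 0.0851
```

Call:
apply_moves(
  steps=[
    [0, 0, 0, 0],
    [0, 0, 0, 0],
    [0, 0, 0, 0],
    [0, 0, 0, 0],
    [0, 0, 0, 0],
    [0, 0, 0, 0],
    [0, 0, 0, 0],
    [0, 0, 0, 0],
    [0, 0, 0, 0],
    [0, 0, 0, 0],
  ],
)

```text
clock: 10.67
position: [0.485, -0.1398, 0.2103]
tool_rot: [-3.142, 0.0, 1.422]
force: [-0.1, -0.4, 0.3]
grip_width: 0.0853
```

```bash
python3 w.py w3.png; python3 - <<'E'
from m import *
p=proj(f,(.485,-.181,.09),s).astype(int); print(p)
img=cv2.imread('pics/w3.png'); x,y=max(p[0]-75,0),max(p[1]-75,0); print('off',x,y)
cv2.imwrite('pics/w3c.png',cv2.resize(img[y:y+150,x:x+150],(600,600),interpolation=cv2.INTER_CUBIC))
E
```

```text
10.6667 [ 0.485  -0.1398  0.2103] [-3.1416  0.      1.4218] [-0.0597 -0.3993  0.3333] 0.08526436502060568 [-0.15    0.3835  0.407   1.9507 -0.1991  0.846   0.2143]
tin_round 0.8 [255.4, 200.5] [ 0.4826 -0.1816  0.    ]
tin_round 0.57 [218.6, 167.6, 83.3, 92.2]
[259 233]
off 184 158
```

View pics/w3c.png

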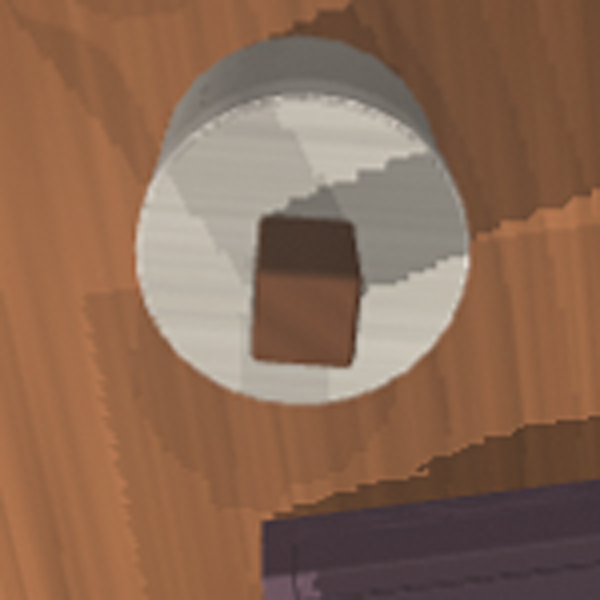

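The round tin's knob top face runs from (257,271) to (354,366). The lid centre is at about (302,249).

```bash
python3 - <<'E'
from m import *
c=lambda P:[(184+x/4-.4,158+y/4-.4) for x,y in P]
quad('knob',c([(257,271),(360,276),(354,366),(253,358)]),.098)
quad('knobbase',c([(260,213),(353,220)]),.064)
quad('lid',c([(302,249)]),.064)
E
```

```text
knob [ 0.4857 -0.1804]
  len 0.0212 yaw -0.203
  len 0.0206 yaw -0.189
  len 0.0213 yaw -0.238
  len 0.0198 yaw -0.196
knobbase [ 0.4879 -0.1711]
  len 0.0214 yaw -0.230
  len 0.0214 yaw -0.230
lid [ 0.4858 -0.1789]
  len 0.0000 yaw 0.000
```

Call:
apply_moves(
  steps=[
    [-1.5, 0.2, 1, 0.03],
    [-3, 0.5, 2.5, 0.06],
    [-4, 0.65, 4.5, 0.06],
    [-4, 0.65, 6.5, 0.06],
    [-4, 0.65, 8.5, 0.06],
    [-4, 0.65, 10.5, 0.06],
    [-4, 0.65, 12, 0.06],
    [-4, 0.65, 13.2, 0.06],
    [-4, 0.65, 13.9, 0.06],
    [-4, 0.65, 14.1, 0.06],
  ],
)

```text
clock: 11.75
position: [0.485, -0.1803, 0.0684]
tool_rot: [-3.14, 0.0, 1.362]
force: [0.1, 0.3, 0.2]
grip_width: 0.0859
```

Call:
apply_moves(
  steps=[
    [0, 0, 0, 0],
    [0, 0, 0, 0],
    [0, 0, 0, 0],
    [0, 0, 0, 0],
    [0, 0, 0, 0],
    [0, 0, 0, 0],
    [0, 0, 0, 0],
    [0, 0, 0, 0],
    [0, 0, 0, 0],
    [0, 0, 0, 0],
  ],
  claw=1,
  force=50,
)

```text
clock: 12.58
position: [0.4858, -0.1804, 0.0698]
tool_rot: [3.141, -0.0, 1.362]
force: [-0.6, 1.2, 8.5]
grip_width: 0.0216
```

Call:
apply_moves(
  steps=[
    [0, 0, -0.3, 0],
    [0, 0, -1, 0],
    [0, 0, -2, 0],
    [0, 0, -3.2, 0],
    [0, 0, -4.4, 0],
    [0, 0, -5.5, 0],
    [0, 0, -6.4, 0],
    [0, 0, -7, 0],
    [0, 0, -7.2, 0],
    [0, 0, -7.2, 0],
  ],
)

```text
clock: 13.42
position: [0.4856, -0.1803, 0.1417]
tool_rot: [3.141, -0.0, 1.362]
force: [0.7, -0.1, -5.3]
grip_width: 0.0212
```

Call:
apply_moves(
  steps=[
    [0, 0, 0, 0],
    [0, 0, 0, 0],
    [0, 0, 0, 0],
    [0, 0, 0, 0],
    [0, 0, 0, 0],
    [0, 0, 0, 0],
    [0, 0, 0, 0],
    [0, 0, 0, 0],
    [0, 0, 0, 0],
    [0, 0, 0, 0],
  ],
)

```text
clock: 14.25
position: [0.4855, -0.1804, 0.1413]
tool_rot: [3.142, 0.0, 1.362]
force: [0.2, -0.8, -5.0]
grip_width: 0.0214
```

```bash
python3 wt.py; python3 - <<'E'
from h import *
for c in ['top','side']:
    f=cams.grab_frame(c); save(f,c+'2.png')
    for d in cams.pinpoint(c,'tin_round'): print('round',d['uv'],d['score'])
    print([proj(f,(.4857,-.1804,z)) for z in (0,.072)])
    for d in cams.pinpoint(c,'tin_square'): print('sq',d['uv'],d['score'])
E
```

```text
[ 0.10875872 -0.04987689 -4.89888576] [0.24912551 0.62685727 0.4524942 ] [ 0.48545405 -0.18040417  0.1413139 ] 0.020955345863322143 [ 3.27836424e-04 -7.87727094e+01  1.01002675e+01 -2.82826638e+01
  1.41667208e-02  3.10111078e-03  1.91385698e-05] 14.5
round [322.4, 225.4] 0.47
[array([317.66345828, 226.92712352]), array([322.27137081, 224.25017819])]
sq [168.2, 206.2] 0.95
sq [168.9, 143.5] 0.67
round [228.9, 251.5] 0.78
[array([228.18407705, 273.3511949 ]), array([226.98675081, 250.30716309])]
sq [274.7, 145.3] 0.86
```

The round tin reads about 4.9 N against 1.3 N, so it is the heavier one. "In the same way" includes setting it back, so I'll put it down before carrying it to the crate.

Call:
apply_moves(
  steps=[
    [0, 0, 0.5, 0],
    [0, 0, 1.5, 0],
    [0, 0, 2.7, 0],
    [0, 0, 3.9, 0],
    [0, 0, 5, 0],
    [0, 0, 5.9, 0],
    [0, 0, 6.5, 0],
    [0, 0, 6.85, 0],
    [0, 0, 7.05, 0],
    [0, 0, 7.2, 0],
  ],
)

```text
clock: 15.68
position: [0.4856, -0.1805, 0.0698]
tool_rot: [3.141, -0.0, 1.362]
force: [-12.5, 5.4, 44.4]
grip_width: 0.0213
```

Call:
apply_moves(
  steps=[
    [0, 0, 0, 0],
    [0, 0, 0, 0],
    [0, 0, 0, 0],
    [0, 0, 0, 0],
    [0, 0, 0, 0],
    [0, 0, 0, 0],
    [0, 0, 0, 0],
    [0, 0, 0, 0],
    [0, 0, 0, 0],
    [0, 0, 0, 0],
  ],
)

```text
clock: 16.52
position: [0.4856, -0.1805, 0.0698]
tool_rot: [3.141, -0.0, 1.362]
force: [-3.0, 0.4, 8.0]
grip_width: 0.0213
```

Call:
apply_moves(
  steps=[
    [0, 0, 0, 0],
    [0, 0, 0, 0],
    [0, 0, 0, 0],
    [0, 0, 0, 0],
    [0, 0, 0, 0],
    [0, 0, 0, 0],
    [0, 0, 0, 0],
    [0, 0, 0, 0],
    [0, 0, 0, 0],
    [0, 0, 0, 0],
  ],
  claw=0,
)

```text
clock: 17.35
position: [0.4855, -0.1804, 0.0693]
tool_rot: [3.142, 0.0, 1.362]
force: [0.1, -0.0, -0.2]
grip_width: 0.0852
```

Call:
apply_moves(
  steps=[
    [0, 0, 0, 0],
    [0, 0, 0, 0],
    [0, 0, 0, 0],
    [0, 0, 0, 0],
    [0, 0, 0, 0],
    [0, 0, 0, 0],
    [0, 0, 0, 0],
    [0, 0, 0, 0],
    [0, 0, 0, 0],
    [0, 0, 0, 0],
  ],
  claw=1,
  force=60,
)

```text
clock: 18.18
position: [0.4856, -0.1804, 0.0694]
tool_rot: [3.141, -0.0, 1.362]
force: [0.7, 0.7, 4.8]
grip_width: 0.0213
```

Call:
apply_moves(
  steps=[
    [0, 0, -0.4, 0],
    [0, 0, -1.5, 0],
    [0, 0, -3.5, 0],
    [0, 0, -6, 0],
    [0, 0, -8.5, 0],
    [0, 0, -11, 0],
    [0, 0, -13.5, 0],
    [0, 0, -15.5, 0],
    [0, 0, -17, 0],
    [0, 0, -18, 0],
  ],
)

```text
clock: 19.02
position: [0.4853, -0.1806, 0.2514]
tool_rot: [3.14, -0.0, 1.361]
force: [0.9, 0.5, -6.4]
grip_width: 0.0215
```

Call:
apply_moves(
  steps=[
    [0.5, 0, 0, 0],
    [1.5, -0.1, 0, 0],
    [3.2, -0.25, 0, 0],
    [5.4, -0.45, 0, 0],
    [8, -0.65, 0, 0],
    [10.6, -0.9, 0, 0],
    [13.2, -1.1, 0, 0],
    [15.8, -1.3, 0, 0],
    [18.4, -1.5, 0, 0],
    [21, -1.75, 0, 0],
  ],
)

```text
clock: 19.85
position: [0.511, 0.0309, 0.248]
tool_rot: [-3.14, 0.001, 1.362]
force: [0.4, -0.7, -4.6]
grip_width: 0.0212
```

Call:
apply_moves(
  steps=[
    [2.6, -0.2, 0, 0],
    [5.2, -0.4, 0, 0],
    [7.8, -0.65, 0, 0],
    [10.4, -0.9, 0, 0],
    [13, -1.1, 0, 0],
    [15.6, -1.3, 0, 0],
    [18.2, -1.5, 0, 0],
    [20.8, -1.7, 0, 0],
    [23.4, -1.95, 0, 0],
    [25.6, -2.1, 0, 0],
  ],
)

```text
clock: 20.68
position: [0.543, 0.2862, 0.2475]
tool_rot: [-3.139, 0.001, 1.363]
force: [0.6, -0.2, -5.0]
grip_width: 0.0212
```

Call:
apply_moves(
  steps=[
    [2.2, -0.2, 0, -0.03],
    [4.2, -0.35, 0, -0.06],
    [6, -0.5, 0, -0.1],
    [7.5, -0.65, 0, -0.14],
    [8.7, -0.75, 0, -0.18],
    [9.5, -0.8, 0, -0.2],
    [10.0, -0.85, 0, -0.2],
    [10.2, -0.88, 0, -0.2],
    [10.2, -0.88, 0, -0.2],
    [10.2, -0.88, 0, -0.2],
  ],
)

```text
clock: 21.52
position: [0.5571, 0.3844, 0.2493]
tool_rot: [3.142, 0.0, 1.56]
force: [0.3, -1.0, -4.9]
grip_width: 0.0209
```

```bash
python3 - <<'E'
from h import *
np.set_printoptions(precision=4,suppress=True)
s=telemetry.observe(); print(s['position'],s['tool_rot'],s['force'],s['grip_width'])
f=cams.grab_frame('wrist'); save(f,'w4.png')
for d in cams.pinpoint('wrist','crate'): print(d,at_z(f,d['uv'],0,s))
np.savez('last.npz',K=f['mtx'],k1=f['k1'],T=f['T_tool_cam'],p=s['position'],o=s['tool_rot'])
E
```

```text
[0.5571 0.3844 0.2493] [3.1416 0.0004 1.5604] [ 0.2956 -1.0023 -4.8627] 0.02092863163986871
{'uv': [252.4, 150.9], 'score': 0.94} [0.5577 0.3907 0.    ]
```

View pics/w4.png

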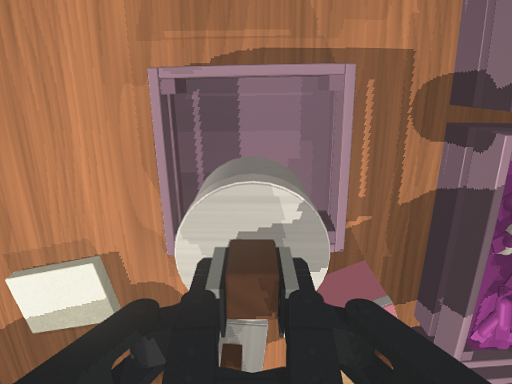

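The wrist view shows the tin held over the crate. The far rim corners are at (150,69) and (355,65), and the tin hangs upright.

```bash
python3 - <<'E'
from m import *
for uv in [(150,69),(355,65),(158,76),(347,73)]: print(at_z(f,uv,.07,s))
E
```

```text
[0.4657 0.4803 0.07  ]
[0.6512 0.4818 0.07  ]
[0.4725 0.4741 0.07  ]
[0.6443 0.4748 0.07  ]
```

Call:
apply_moves(
  steps=[
    [0, 0, 0.5, 0],
    [0, 0, 1.8, 0],
    [0.1, 0, 3.8, 0],
    [0.1, 0.1, 6, 0],
    [0.1, 0.1, 8.3, 0],
    [0.1, 0.1, 10.6, 0],
    [0.1, 0.1, 12.6, 0],
    [0.1, 0.1, 14.2, 0],
    [0.1, 0.1, 15.3, 0],
    [0.1, 0.1, 15.8, 0],
  ],
)

```text
clock: 22.45
position: [0.5575, 0.3854, 0.0896]
tool_rot: [-3.14, 0.001, 1.561]
force: [-0.7, 0.1, -4.1]
grip_width: 0.0211
```

Call:
apply_moves(
  steps=[
    [0, 0, 0.15, 0],
    [0, 0, 0.3, 0],
    [0, 0, 0.45, 0],
    [0, 0, 0.6, 0],
    [0, 0, 0.7, 0],
    [0, 0, 0.8, 0],
    [0, 0, 0.88, 0],
    [0, 0, 0.95, 0],
    [0, 0, 1.0, 0],
    [0, 0, 1.0, 0],
  ],
)

```text
clock: 23.28
position: [0.5582, 0.3861, 0.0815]
tool_rot: [3.141, -0.0, 1.562]
force: [-0.5, 0.4, -1.6]
grip_width: 0.0209
```

Call:
apply_moves(
  steps=[
    [0, 0, 0.03, 0],
    [0, 0, 0.06, 0],
    [0, 0, 0.09, 0],
    [0, 0, 0.12, 0],
    [0, 0, 0.12, 0],
    [0, 0, 0.12, 0],
    [0, 0, 0.12, 0],
    [0, 0, 0.12, 0],
    [0, 0, 0.12, 0],
    [0, 0, 0.12, 0],
  ],
)

```text
clock: 24.12
position: [0.5583, 0.3861, 0.0815]
tool_rot: [3.141, -0.001, 1.562]
force: [-5.5, -3.7, 15.5]
grip_width: 0.0215
```

Force is now +15.5 N, so the tin is standing on the crate floor. I'll release and retreat.

Call:
apply_moves(
  steps=[
    [0, 0, 0, 0],
    [0, 0, 0, 0],
    [0, 0, 0, 0],
    [0, 0, 0, 0],
    [0, 0, 0, 0],
    [0, 0, 0, 0],
    [0, 0, 0, 0],
    [0, 0, 0, 0],
    [0, 0, 0, 0],
    [0, 0, 0, 0],
  ],
  claw=0,
)

```text
clock: 24.95
position: [0.558, 0.3861, 0.0801]
tool_rot: [-3.142, 0.0, 1.562]
force: [0.1, -0.5, -0.4]
grip_width: 0.0851
```

Call:
apply_moves(
  steps=[
    [0, 0, -1, 0],
    [0, 0, -2.5, 0],
    [0, 0, -4.5, 0],
    [0, 0, -7, 0],
    [0, 0, -9.5, 0],
    [0, 0, -12, 0],
    [0, 0, -14, 0],
    [0, 0, -15.5, 0],
    [0, 0, -16, 0],
    [0, 0, -16, 0],
  ],
)

```text
clock: 25.78
position: [0.5585, 0.3863, 0.2418]
tool_rot: [3.14, -0.002, 1.562]
force: [0.4, -0.6, -0.1]
grip_width: 0.0854
```

Call:
apply_moves(
  steps=[
    [1, -1.5, -0.3, 0],
    [2, -4, -0.6, 0],
    [3, -7, -1, 0],
    [4, -10, -1, 0],
    [5, -13, -1, 0],
    [6, -16, -1, 0],
    [7, -18, -1, 0],
    [8, -20, -1, 0],
    [8, -20, -1, 0],
    [8, -20, -1, 0],
  ],
)

```text
clock: 26.62
position: [0.3575, 0.4682, 0.2492]
tool_rot: [-3.141, 0.001, 1.564]
force: [0.1, 0.1, -0.5]
grip_width: 0.0854
```

```bash
python3 - <<'E'
from h import *
np.set_printoptions(precision=4,suppress=True)
s=telemetry.observe(); print(s['clock'],s['position'],s['force'])
f=cams.grab_frame('top'); g=cams.grab_frame('side')
for n,c,q in [('top','top',f),('side','side',g)]:
    for t,z in [('tin_square',0),('tin_round',.012)]:
        for d in cams.pinpoint(c,t): print(c,t,d['score'],d['uv'],at_z(q,d['uv'],z))
    print('expected',proj(q,(.5324,.1873,0)),proj(q,(.558,.386,.012)))
m=np.hstack([cv2.resize(f['color'][120:270,20:220],(400,300)),cv2.resize(g['color'][40:190,140:340],(400,300))])
save(dict(color=m),'end.png')
E
```

```text
26.6167 [0.3575 0.4682 0.2492] [ 0.0905  0.0596 -0.4801]
top tin_square 0.8 [166.9, 209.4] [0.5244 0.1977 0.    ]
top tin_square 0.56 [170.3, 144.1] [0.6929 0.196  0.    ]
top tin_round 0.77 [89.2, 195.4] [0.5553 0.3888 0.012 ]
expected [171.2189 206.297 ] [ 90.407  194.3309]
side tin_square 0.95 [273.7, 147.6] [0.6815 0.207  0.    ]
side tin_square 0.69 [219.1, 156.7] [0.5315 0.2002 0.    ]
side tin_round 0.88 [221.5, 112.7] [0.5706 0.3848 0.012 ]
expected [220.2744 159.6595] [217.142  113.0017]
```

View pics/end.png

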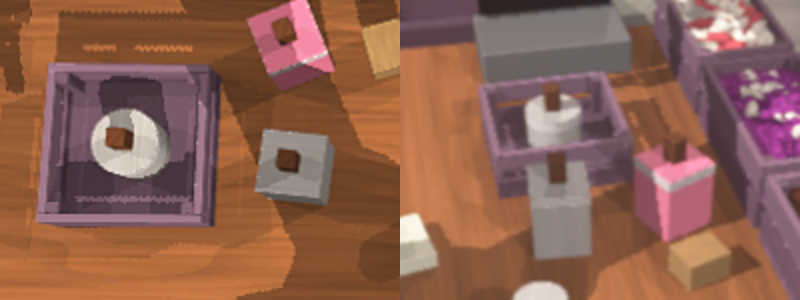

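The round tin stands upright in the crate at (130,143). The square tin is upright at its place, at (293,165), and the pink tin is untouched. I'll check whether the square tin shifted between the first and last pictures, then hand in.

```bash
python3 - <<'E'
from h import *
g=cams.grab_frame('side')['color']; a=cv2.cvtColor(cv2.imread('pics/side0.png'),cv2.COLOR_BGR2RGB)
r=cv2.matchTemplate(g[100:180,185:255],a[116:170,202:238],cv2.TM_CCOEFF_NORMED); _,v,_,l=cv2.minMaxLoc(r)
print('side shift px',l[0]-17,l[1]-16,v)
print(workorder.job_done())
E
```

```text
side shift px 0 0 0.9945303797721863
the job is handed in; nothing more can be done
None
```

The heavier tin, the low round one, now stands upright in the empty crate, and the lighter square tin is back where it stood. I handed the job in at about 27 s of the 72 s allowed.

- **Weighing:** I lifted each tin by its knob about 7.2 cm and set it back. The square tin read about 1.3 N (0.13 kg) and the round one about 4.9 N (0.50 kg). The square reading is slightly under the stated 0.15 kg minimum, within the noise of the force sensor.
- **Placing:** I lifted the round tin again and set it down near the centre of the crate, at about (0.558, 0.386). I released it only once the wrist force showed it resting on the crate floor. The last pictures show it upright there.
- **Square tin:** a picture match from the side camera shows no shift from its starting place, and it is upright. The pink look-alike was not touched.
- **Disagreements and touchdown force:**
  - The networks' last position estimates were off by up to about 15 mm from mine. The errors were similar before anything was moved, so I relied on the pictures.
  - The wrist force briefly read 44 N when I set the round tin back on the counter and 21 N for the square tin, both below the 120 N wrist limit.
- **At hand-in:** the gripper was open and clear of everything.

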